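# Photograph a mounted print on the copy stand with the two-stage release

### The job

Lower the clear page-holder of the copy stand until it lies flat over the print. Then take the picture with the large round release key in the raised collar on the sloping control console: press it to its halfway stop, keep it there for about a second so that the camera can focus, then press it fully down and let it come back up. Leave the stapler and the tape roll where they are.

Things in the scene. Friction and masses are not known exactly. Their poses are not given: they have to be found in the camera images.
- stand: Copy stand: white base 260 mm deep (x), 270 wide (y), 30 high; origin under its middle, x from its front to its back, z up. A tab-edged clear page-holder is hinged on it over a mounted print. A small camera on a post stands at x = 0.14 to 0.22 m, 255 mm high. The stand is left or right of the console.
- page_holder (a joint): Page-holder: aluminium frame 240 mm wide, 8 thick, with a clear pane, hinged along its far edge; a grey tab (60 mm wide, 8 thick) at the middle of its free edge. Value in rad: 0 = flat over the print (a stop), grows as the free edge rises; starts at 0.5 to 1.0. Stiff hinge: it stays where it is left; about 2 to 4 N down at the free edge moves it.
- page_hinge (a point): Mid-point of the hinge line, 38 mm above the table, fixed on the stand. x points away from the free edge, z up. At angle a, a point on the middle of the upper face, r from the hinge, lies at x = -r cos a + 0.008 sin a, z = r sin a + 0.008 cos a (m) in this frame. The frame's front bar spans r = 0.185 to 0.225, the tab 0.225 to 0.252, the pane (top 3 mm lower) lies inside.
- tab (a point): Middle of the upper face of the tab, 237 mm from the hinge line; turns with the page-holder (z: outward normal of the upper face).
- console: Control console: white wedge 200 mm wide (y), about 150 deep (x), 25 high in front, 111 at the back; its black face slopes at 35 degrees towards its front (-x, the robot's side). On the face: the release key in its collar, a small screen and three small flat dummy keys. Origin under it, 80 mm behind its front edge; x to its back, z up.
- release_upper (a joint): First stage of the release key, in m: 0 = up, 0.006 = the halfway stop. Light spring: about 1.5 N to start, 3.5 N at the halfway stop.
- release_lower (a joint): Second stage of the release key, in m: 0 until it is pushed past the halfway stop, 0.006 = fully down (hard stop; 12 mm total travel). It begins to move at about 9 N and needs about 12 N fully down; between 3.5 and 9 N the key rests at the halfway stop. Both stages spring back when let go.
- release_top (a point): Centre of the face of the release key, a grey round cap 32 mm across, moving with it. z points out of the console along the pressing axis (press along -z), 35 degrees from vertical towards the console's front; x runs up the slope. It sits in a fixed aluminium collar, 44 mm inner and 54 mm outer diameter at the rim; its face lies 6 mm below the rim when up, 12 halfway, 18 fully down.
- collar_rim (a point): Centre of the rim of the collar round the release key, fixed on the console (6 mm outward of the face of the key when it is up). Its axes are those of the console: x horizontally from its front to its back, z up.
- stapler: Black stapler, 130 x 36 x 45 mm, a loose bystander behind the console; origin under its centre.
- tape_roll: Roll of clear tape lying flat, 76 mm across, 19 mm high, a loose bystander in front of the console; origin under its centre.
Not all that is in view belongs to the job. Leave any yellow look-alike of the console alone.

How it is judged:
On the way, in this order (a step that is already met when the one before it is completed fails the run):
1. the page-holder is lowered flat (within 0.06 rad) while the release key is still up (value of joint page_holder below 0.06 rad and value of joint release_upper below 0.002 m), for 0.2 s.
2. the release key rests at its halfway stop (first stage pressed more than 4 mm, second stage less than 2 mm) for 0.7 s, with the page-holder flat (value of joint release_upper above 0.004 m and value of joint release_lower below 0.002 m and value of joint page_holder below 0.06 rad), for 0.7 s.
3. the release key is pressed fully down (second stage more than 4.5 mm) with the page-holder flat (value of joint release_lower above 0.0045 m and value of joint page_holder below 0.06 rad), for 0.1 s.
At the end, for the whole second after the job is handed in: The page-holder lies flat on the stand (within 0.06 rad), the release key is back up (each stage within 2 mm), and the stapler and tape roll are within 30 mm of where they stood (all of step 1 and value of joint release_lower below 0.002 m and distance of each of stapler, tape_roll from where it was at the start of the episode below 0.03 m); the robot touches nothing.
It fails at once if the stapler or tape roll is shifted by more than 30 mm (distance of any of stapler, tape_roll from where it was at the start of the episode above 0.03 m).
It also fails if it takes over 59 s, if anything falls off the work surface, if the arm or the gripper's body presses on something with over 40 N, if the wrist force passes 120 N, or if a joint passes its speed limit or range.

### The arm

A 7-joint arm with a two-finger parallel gripper is mounted at the origin on the work surface. World frame = base frame: x ahead of the robot, y to its left, z up, the work surface at z = 0. Lengths are in m, angles in rad, forces in N, time in s.
With the tool pointing down it reaches from about 0.4 to 0.925 m from the base axis. Payload 4.1 kg.
Tool frame: the origin (TCP) lies midway between the tips of the shut fingers; the grasp point (between the pads) lies bot.hold_point_z behind it (bot.hold_point_z is the distance from the TCP to the grasp point, in m); z points along the fingers, x is the direction in which the jaws open and shut, and the axes are right-handed (so a half turn about z gives the same grasp; the last joint's range is limited). The gripper opens to 85 mm and grips with 20 to 120 N. Pads are 22 mm wide; open, the fingers measure 114 mm over their backs; the gripper's body (76 mm by 85 mm) begins 54 mm behind the grasp point. The pads swing forward as they close: fully open they stand 13 mm farther back than shut.
Start: joints at [1.095, 0.398, 0.045, 1.537, -0.019, 1.207, -0.051], TCP at [0.239, -0.604, 0.231] pointing down, gripper open.
Joint ranges: [-2.82, 2.82], [-0.49, 2.23], [-1.37, 1.46], [0, 2.46], [-1.36, 4.5], [0.23, 2], [-2.94, 2.94]. Speed limits (rad/s): [2.57, 2.57, 3.14, 3.14, 3.14, 3.14, 3.14].

### API

Orientations are given as a unit quaternion [w, x, y, z].
In Python, from cell import bot, optics gives the robot as it stands. The module is installed in compiled form; this text tells all that it offers.
- The arm moves only by the tool jog_arm, never from a script. Its argument "steps" is a list of rows, each a list of 2 entries, a list of its own where there are three numbers: the shift along the tool's x, y, z as a fraction of full scale, then the turn about the tool's z as a fraction of full scale. In form: [[[x, y, z], turn], ...]. A call has 1 to 20 rows; each row is the pose to reach, as a shift and turn from the pose measured when the call began, along the tool's axes at that moment; what a row does not reach only later rows make up. Full scale, the value 1, is 200 mm for a shift and 45 degrees for a turn. A row lasts 1/10 s, in which the tool goes at most 50 mm and 8.59 degrees, less where a joint would pass 70% of its speed; a pose out of reach is approached as far as the arm can. A call with a number of a shift or a turn outside -1 to 1 is refused whole. A call with a gripper value outside its range is refused whole. "gripper" is the gripper's target within -1 to 1 (fully open at 1, half-way at 0, shut at -1), set as the call begins (left out, the last holds). The fingers move at their own pace and stop on an object; the grip force is fixed at half the most. Time passes only in rows, so rows that repeat a pose let the fingers close. It gives the time, the measured TCP pose, the force and the opening at its end, in the units of the state.
- bot.read_state(): the state, without advancing time (a new reading comes with each control period).
- optics.camera(name): name is "side" or "top"; returns a dict with "img" (400x640x3 uint8, blue, green, red), "fov_y" (degrees; the focal length in pixels is half the picture's height over the tangent of half this angle, whatever the lens; pixels are square), "cx", "cy" (the principal point, pixels), "D" ([k1, k2, p1, p2, k3] as OpenCV has them; the pictures are not rectified), "eye" and "rotation" of the camera in the world. Camera axes: x right, y down, z forward; pixel columns grow to the right and rows downward; lengths in m; the calibration is good to about 2 mm. A picture is of the moment at which its call begins. There is no depth.
- bot.hand_in(): hands the job in, once; it reports no verdict.
The state is a dict: "time_s": time; "joint_pos": joint angles; "qvel": joint speeds; "joint_torque": joint torques, N m; "ee_pos": TCP position; "orientation": TCP orientation; "wrist_force": force on the tool from outside, world axes, zero at the start; "torque": the same for the moment, N m; "width": opening from 0.0 (shut) to 1.0 (fully open).
Only numpy, scipy, OpenCV 4.12 (cv2) and the standard library are available. Lean on these libraries where they do the work, as an engineer would, in place of code of your own. Each camera call takes 0.05 s, during which the arm holds its last target.

## Working session

There is one attempt and no reset: what is moved stays moved. The work goes in short steps, Python scripts to look and compute and a tool call to move; the robot and the scene stay as the last step left them, time stands still between calls to the robot, and variables do not carry over. Pictures are saved under pics/ and viewed, and the job is handed in when it is done.

Besides the shell and the picture viewer there is one more tool, called after ">>>" by a JSON object that holds its "name" and its "arguments", one argument or row to a line. jog_arm: Moves the arm, as the interface text tells. Its arguments: {"type":"object","properties":{"steps":{"type":"array"},"gripper":{"type":"number"}},"required":["steps"]}

```bash
mkdir -p pics; cat > h.py <<'E'
import numpy as np,cv2,pickle
def K(c):
    f=200/np.tan(np.radians(c['fov_y'])/2)
    return np.array([[f,0,c['cx']],[0,f,c['cy']],[0,0,1.]])
def load(n): return pickle.load(open(n+'.pkl','rb'))
def ray(c,p):
    u=cv2.undistortPoints(np.array([[p]],float),K(c),np.array(c['D'],float))[0,0]
    R=np.array(c['rotation']); 
    d=R@np.array([u[0],u[1],1]); return np.array(c['eye'],float),d/np.linalg.norm(d)
def proj(c,P):
    R=np.array(c['rotation']); P=np.atleast_2d(np.array(P,float))
    q=(P-np.array(c['eye']))@R
    return cv2.projectPoints(q,np.zeros(3),np.zeros(3),K(c),np.array(c['D'],float))[0][:,0]
def atz(c,p,z):
    e,d=ray(c,p); return e+d*(z-e[2])/d[2]
def tri(c1,p1,c2,p2):
    e1,d1=ray(c1,p1);e2,d2=ray(c2,p2)
    s=np.linalg.lstsq(np.c_[d1,-d2],e2-e1,rcond=None)[0]
    a=e1+d1*s[0];b=e2+d2*s[1]; return (a+b)/2,np.linalg.norm(a-b)
E
python3 - <<'E'
from cell import bot,optics
import pickle,cv2
print(bot.read_state(),bot.hold_point_z)
for n in('side','top'):
    c=optics.camera(n);pickle.dump(c,open(n+'.pkl','wb'));cv2.imwrite(f'pics/{n}0.png',c['img'])
    print({k:v for k,v in c.items() if k!='img'})
E
```

```text
{'time_s': 0.0, 'joint_pos': array([ 1.09496673,  0.39919157,  0.04501248,  1.53789731, -0.0187067 ,
        1.20688543, -0.05070056]), 'qvel': array([-0.00059404,  0.001739  , -0.00023493, -0.00135676,  0.00073966,
        0.00206971,  0.00224402]), 'joint_torque': array([-3.80958672e-04, -4.75121713e+01,  1.36440843e+00, -2.54219002e+01,
        1.15065605e-02,  9.42055805e-03, -3.21549192e-05]), 'ee_pos': array([ 0.23898171, -0.60378555,  0.2302556 ]), 'orientation': array([-4.99853902e-04,  8.27070907e-01, -5.62096748e-01, -8.43161842e-04]), 'wrist_force': array([ 0.76274729, -0.6859444 , -0.26132351]), 'torque': array([-0.05472209, -0.00436822,  0.05099987]), 'width': 1.0034129478445866} 0.0187
{'fov_y': 57.12077789474693, 'cx': 320.1545841965179, 'cy': 204.81523429519137, 'D': array([0.01549427, 0.        , 0.        , 0.        , 0.        ]), 'eye': array([-0.07740015,  0.57151136,  0.57628841]), 'rotation': array([ 0.19046665, -0.36104001,  0.79823752, -0.44293275])}
{'fov_y': 50.23808745752234, 'cx': 319.4397048780413, 'cy': 194.40389402370528, 'D': array([-0.10018532,  0.        ,  0.        ,  0.        ,  0.        ]), 'eye': array([0.34259899, 0.03147135, 1.29334622]), 'rotation': array([ 0.04104326, -0.70532572,  0.7065688 , -0.03989504])}
```

```bash
cat >> h.py <<'E'
from scipy.spatial.transform import Rotation as Ro
def qR(q): return Ro.from_quat(np.array(q)[[1,2,3,0]]).as_matrix()
def load(n):
    c=pickle.load(open(n+'.pkl','rb')); c['rotation']=qR(c['rotation']); return c
E
python3 - <<'E'
from h import *
for n in('side','top'):
    c=load(n);print(c['rotation'].round(3)); print(proj(c,[[.239,-.604,.231],[0,0,0],[.6,0,0]]))
E
```

```text
[[-0.667 -0.408  0.624]
 [-0.745  0.347 -0.57 ]
 [ 0.016 -0.845 -0.535]]
[[552.15336271 118.57868741]
 [518.13928131 344.12944983]
 [308.02048477 209.10990234]]
[[-0.002 -0.993  0.114]
 [-1.     0.002  0.002]
 [-0.002 -0.114 -0.993]]
[[569.30281076 281.86793669]
 [330.99336405 358.96942457]
 [330.23081016 159.38238026]]
```

View pics/side0.png

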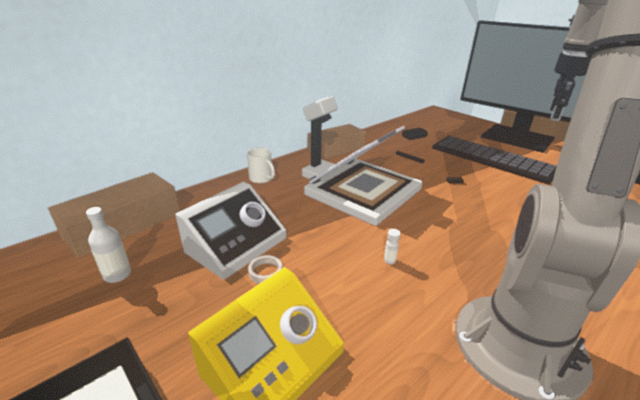

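View pics/top0.png

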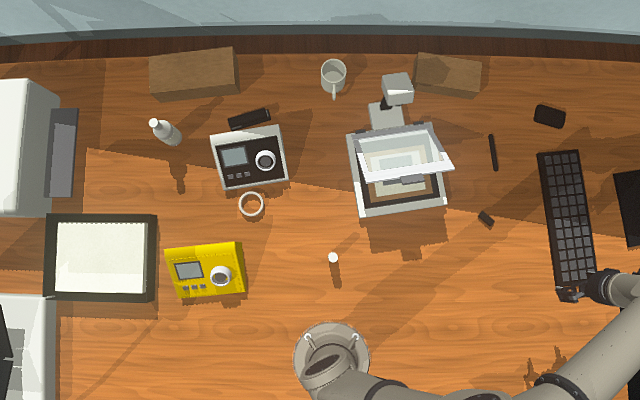

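```bash
python3 - <<'E'
from h import *
def crop(n,x,y,w,h,o,s=6):
    c=load(n)['img'][y:y+h,x:x+w]; cv2.imwrite('pics/'+o,cv2.resize(c,None,fx=s,fy=s,interpolation=cv2.INTER_CUBIC))
crop('top',340,65,130,100,'t_st.png')
crop('top',200,100,100,90,'t_co.png')
crop('side',170,175,130,100,'s_co.png')
crop('side',295,90,133,100,'s_st0.png')
crop('side',295,120,133,100,'s_st.png')
E
```

```text
(no output)
```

View pics/t_st.png

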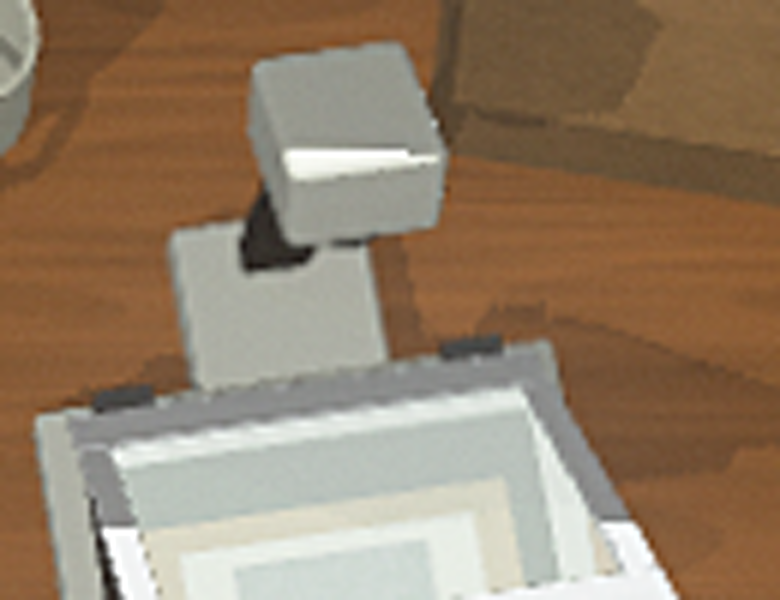

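View pics/t_co.png

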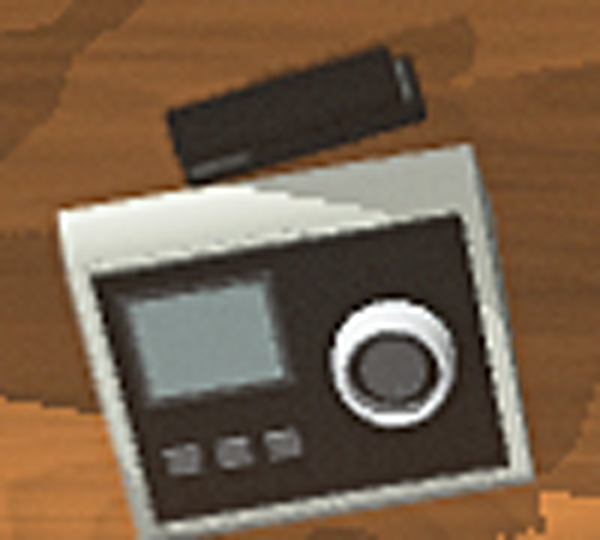

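View pics/s_co.png

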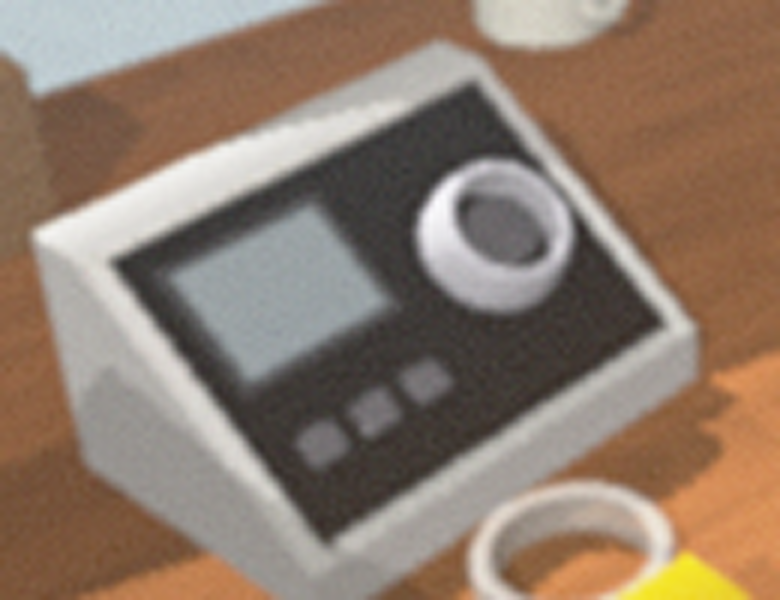

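View pics/s_st.png

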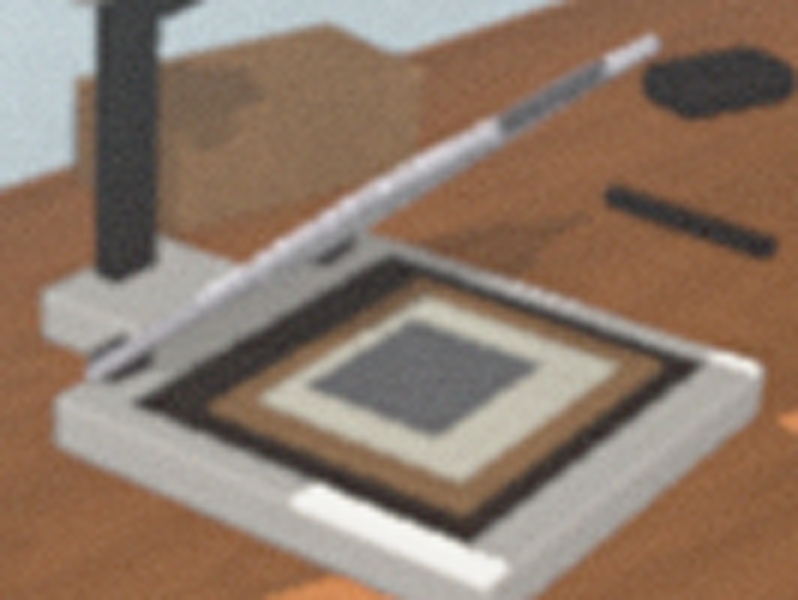

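```bash
python3 - <<'E'
from h import *
T=load('top');S=load('side')
t=lambda x,y:(200+(x+.5)/6-.5,100+(y+.5)/6-.5)
s=lambda x,y:(170+(x+.5)/6-.5,175+(y+.5)/6-.5)
for n,a,b in [('BL',(62,212),(35,235)),('BR',(472,147),(440,42)),('FR',(530,478),(695,325)),('rim',(393,367),(507,219)),('facTR',(462,213),(477,82)),('facBR',(510,465),(663,325)),('facTL',(92,273),(115,260)),('facBL',(157,523),(330,543))]:
    P,e=tri(T,t(*a),S,s(*b));print(n,P.round(4),round(e,4))
s=lambda x,y:(295+(x+.5)/6-.5,120+(y+.5)/6-.5)
t=lambda x,y:(340+(x+.5)/6-.5,65+(y+.5)/6-.5)
print('frontL',atz(S,s(510,565),.03),'frontR',atz(S,s(762,365),.03),'backL',atz(S,s(58,402),.03))
print('top backL',atz(T,t(38,415),.03),'backR',atz(T,t(553,342),.03))
print('frontL',atz(T,(359,217),.03),'frontR',atz(T,(447,205),.03))
print('tab?',proj(T,[0,0,0]))
E
python3 - <<'E'
import sys;sys.path.insert(0,'.')
from h import *
c=load('top')['img'][115:225,340:465]; cv2.imwrite('pics/t_st2.png',cv2.resize(c,None,fx=5,fy=5,interpolation=cv2.INTER_CUBIC))
E
```

```text
BL [0.6515 0.3476 0.1085] 0.0012
BR [0.6823 0.1517 0.109 ] 0.0024
FR [0.5348 0.1286 0.0272] 0.0018
rim [0.5792 0.1894 0.0846] 0.0015
facTR [0.6502 0.1554 0.1046] 0.0004
facBR [0.5418 0.1392 0.0282] 0.0032
facTL [0.6216 0.3318 0.1059] 0.0011
facBL [0.5114 0.3144 0.0303] 0.0006
frontL [ 0.42261473 -0.1017888   0.03      ] frontR [ 0.46016097 -0.34687401  0.03      ] backL [ 0.66707118 -0.04194851  0.03      ]
top backL [ 0.67324214 -0.04733456  0.03      ] backR [ 0.71237911 -0.31185993  0.03      ]
frontL [ 0.42024535 -0.08381533  0.03      ] frontR [ 0.45523023 -0.34903077  0.03      ]
tab? [[330.99336405 358.96942457]]
```

View pics/t_st2.png

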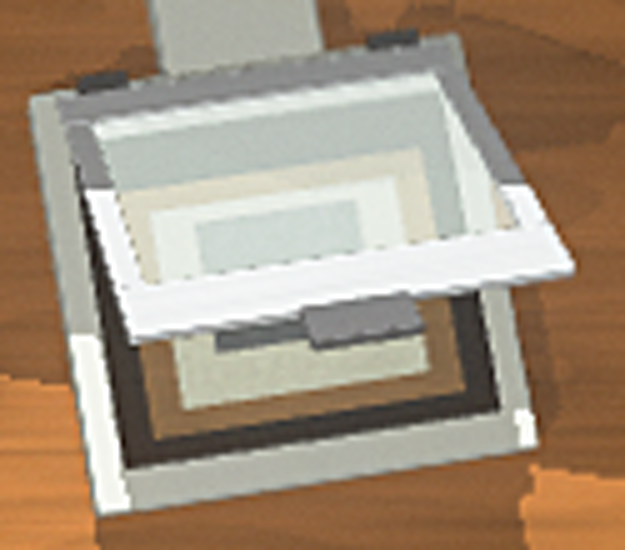

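```bash
python3 - <<'E'
from h import *
from scipy.optimize import least_squares
T=load('top');S=load('side')
t1=lambda x,y:(340+(x+.5)/6-.5,65+(y+.5)/6-.5)
t2=lambda x,y:(340+(x+.5)/5-.5,115+(y+.5)/5-.5)
s=lambda x,y:(295+(x+.5)/6-.5,120+(y+.5)/6-.5)
# stand fit: corners z=.03 ; params cx,cy,yaw, hinge xh, angle a
def W(p,q):
    c,sn=np.cos(p[2]),np.sin(p[2]);q=np.atleast_2d(q)
    return np.c_[p[0]+c*q[:,0]-sn*q[:,1],p[1]+sn*q[:,0]+c*q[:,1],q[:,2]]
def H(p,r,y,n):
    a=p[4]; return [p[3]-r*np.cos(a)+n*np.sin(a),y,.038+r*np.sin(a)+n*np.cos(a)]
def res(p):
    o=[]
    M=[(T,[.13,.135,.03],t1(38,415)),(T,[.13,-.135,.03],t1(553,342)),(T,[-.13,.135,.03],t2(100,515)),(T,[-.13,-.135,.03],t2(536,446)),
       (S,[-.13,-.135,.03],s(762,368)),(S,[.13,.135,.03],s(58,402)),
       (T,H(p,.225,.12,.008),t2(133,337)),(T,H(p,.225,-.12,.008),t2(576,268)),
       (T,H(p,.252,.03,.008),t2(315,346)),(T,H(p,.252,-.03,.008),t2(424,330)),
       (S,H(p,.225,-.12,.008),s(655,37))]
    for c,q,px in M: o+=list(proj(c,W(p,[q]))[0]-px)
    return np.array(o)
r=least_squares(res,[.565,-.198,.146,.1,.7],loss='soft_l1')
print(r.x.round(4));print(res(r.x).reshape(-1,2).round(1))
p=r.x
print('hinge',W(p,[p[3],0,.038]),'tab',W(p,H(p,.237,0,.008)),'bar',W(p,H(p,.205,0,.008)))
# overlay for top
img=cv2.resize(T['img'],None,fx=1,fy=1)
E
```

```text
[ 0.5659 -0.1989  0.1537  0.1181  0.7128]
[[-0.6 -0.2]
 [ 0.1 -0.8]
 [-0.1  0.6]
 [ 1.2  0.2]
 [ 1.5 -0.8]
 [-0.5 -1.2]
 [-0.6  0.2]
 [-0.2  0.2]
 [-0.6 -0.1]
 [ 0.3 -0.5]
 [ 0.5 -0. ]]
hinge [[ 0.68262423 -0.1807871   0.038     ]] tab [[ 0.51060993 -0.20743007  0.19904108]] bar [[ 0.53453355 -0.20372458  0.17811432]]
```

```bash
cat >> h.py <<'E'
def shifts(st,pts):
    R=qR(st['orientation']); return ((np.atleast_2d(pts)-st['ee_pos'])@R/.2).round(4)
def arc(a,r=.21,n=.008,dz=0):
    x=.1181-r*np.cos(a)+n*np.sin(a);c,s=np.cos(.1537),np.sin(.1537)
    return [.5659+c*x,-.1989+s*x,.038+r*np.sin(a)+n*np.cos(a)+dz]
E
python3 - <<'E'
from h import *
from cell import bot
s=bot.read_state();R=qR(s['orientation']);print(R.round(3))
yaw=np.arctan2(R[1,0],R[0,0]);print('tool x yaw deg',np.degrees(yaw),'want',98.8,-81.2)
print(shifts(s,[arc(.713,dz=.08)]),arc(.713,dz=.08))
E
```

```text
[[ 0.368 -0.93  -0.001]
 [-0.93  -0.368  0.002]
 [-0.002  0.    -1.   ]]
tool x yaw deg -68.4032016412839 want 98.8 -81.2
[[-1.3205 -2.0919 -0.1531]] [np.float64(0.5308068591831624), np.float64(-0.2043366949185931), np.float64(0.26141346691717193)]
```

>>> {"name": "jog_arm", "arguments": {
  "gripper": -1,
  "steps": [
    [[-0.1,-0.15,-0.1],0],
    [[-0.22,-0.33,-0.2],0],
    [[-0.33,-0.5,-0.25],0.1],
    [[-0.44,-0.66,-0.25],0.2],
    [[-0.55,-0.83,-0.25],0.284],
    [[-0.66,-1.0,-0.25],0.284],
    [[-0.66,-1.0,-0.25],0.284],
    [[-0.66,-1.0,-0.25],0.284]
  ]
}}

```text
time_s: 0.9
ee_pos: [0.3769, -0.4066, 0.2803]
orientation: [-0.0, 0.76, -0.65, -0.001]
wrist_force: [-0.3, -0.2, -0.0]
width: -0.0
```

```bash
python3 - <<'E'
from h import *
from cell import bot
s=bot.read_state();R=qR(s['orientation'])
print(np.degrees(np.arctan2(R[1,0],R[0,0])),shifts(s,[arc(.713,dz=.06)]),s['width'],s['wrist_force'])
E
```

```text
-81.01999954346873 [[-0.8784 -0.9179  0.1954]] -7.718022667586379e-05 [-0.34013036 -0.19042831 -0.04582629]
```

>>> {"name": "jog_arm", "arguments": {
  "steps": [
    [[-0.12,-0.14,0],0],
    [[-0.28,-0.3,0],0],
    [[-0.45,-0.46,0],0],
    [[-0.61,-0.62,0],0],
    [[-0.76,-0.77,0],0],
    [[-0.88,-0.92,0.05],0],
    [[-0.88,-0.92,0.15],0],
    [[-0.88,-0.92,0.2],0],
    [[-0.88,-0.92,0.2],0]
  ]
}}

```text
time_s: 1.8
ee_pos: [0.529, -0.2059, 0.2383]
orientation: [0.001, 0.759, -0.651, -0.003]
wrist_force: [-0.6, 0.0, -0.1]
width: -0.003
```

```bash
python3 - <<'E'
from h import *
from cell import bot,optics
s=bot.read_state();print(s['ee_pos'],arc(.713,dz=.06))
for a in np.linspace(.75,0,11): print(round(a,3),shifts(s,[arc(a)]))
for n in('side','top'):
    c=optics.camera(n);pickle.dump(c,open(n+'1.pkl','wb'))
    x,y=((290,40),(340,65))[n=='top'];cv2.imwrite(f'pics/{n}1.png',cv2.resize(c['img'][y:y+150,x:x+190],None,fx=4,fy=4,interpolation=cv2.INTER_CUBIC))
E
```

```text
[ 0.52895871 -0.2059277   0.23834373] [np.float64(0.5308068591831624), np.float64(-0.2043366949185931), np.float64(0.24141346691717194)]
0.75 [[-0.0057 -0.0389  0.2565]]
0.675 [[-0.0055  0.0146  0.3145]]
0.6 [[-0.0053  0.0635  0.3762]]
0.525 [[-0.0051  0.1076  0.4415]]
0.45 [[-0.0049  0.1468  0.5098]]
0.375 [[-0.0046  0.1807  0.581 ]]
0.3 [[-0.0044  0.2092  0.6544]]
0.225 [[-0.0042  0.2321  0.7298]]
0.15 [[-0.0039  0.2493  0.8067]]
0.075 [[-0.0037  0.2606  0.8847]]
0.0 [[-0.0035  0.2661  0.9633]]
```

View pics/side1.png

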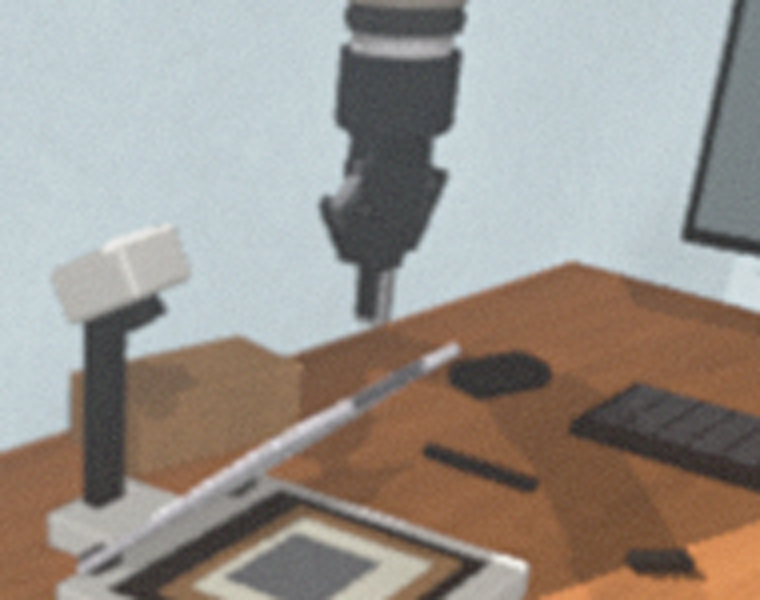

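View pics/top1.png

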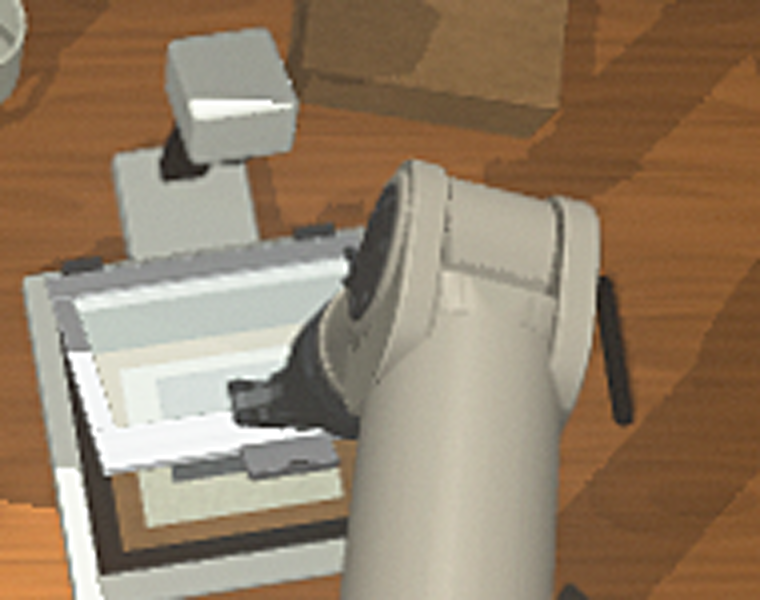

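>>> {"name": "jog_arm", "arguments": {
  "steps": [
    [[-0.005,-0.02,0.1],0],
    [[-0.005,-0.02,0.2],0],
    [[-0.005,-0.02,0.27],0],
    [[-0.005,0.015,0.315],0],
    [[-0.005,0.04,0.345],0],
    [[-0.005,0.064,0.376],0],
    [[-0.005,0.086,0.41],0],
    [[-0.005,0.108,0.442],0],
    [[-0.005,0.128,0.475],0],
    [[-0.005,0.147,0.51],0],
    [[-0.005,0.165,0.545],0],
    [[-0.005,0.181,0.581],0],
    [[-0.005,0.196,0.617],0],
    [[-0.005,0.209,0.654],0],
    [[-0.005,0.22,0.69],0],
    [[-0.005,0.232,0.73],0],
    [[-0.005,0.241,0.768],0],
    [[-0.005,0.249,0.807],0]
  ]
}}

```text
time_s: 3.7
ee_pos: [0.4803, -0.2124, 0.0785]
orientation: [0.0, 0.759, -0.651, -0.001]
wrist_force: [-0.3, -0.6, 0.8]
width: -0.004
```

```bash
python3 - <<'E'
from h import *
from cell import bot,optics
s=bot.read_state();print(s['ee_pos'],s['wrist_force'],shifts(s,[arc(0.,r=.215)]))
for n in('side','top'):
    c=optics.camera(n)
    x,y=((290,70),(340,95))[n=='top'];cv2.imwrite(f'pics/{n}2.png',cv2.resize(c['img'][y:y+150,x:x+190],None,fx=4,fy=4,interpolation=cv2.INTER_CUBIC))
E
```

```text
[ 0.48029106 -0.21244903  0.07853338] [-0.32435414 -0.56414412  0.79282156] [[-0.0011  0.0508  0.1628]]
```

View pics/side2.png

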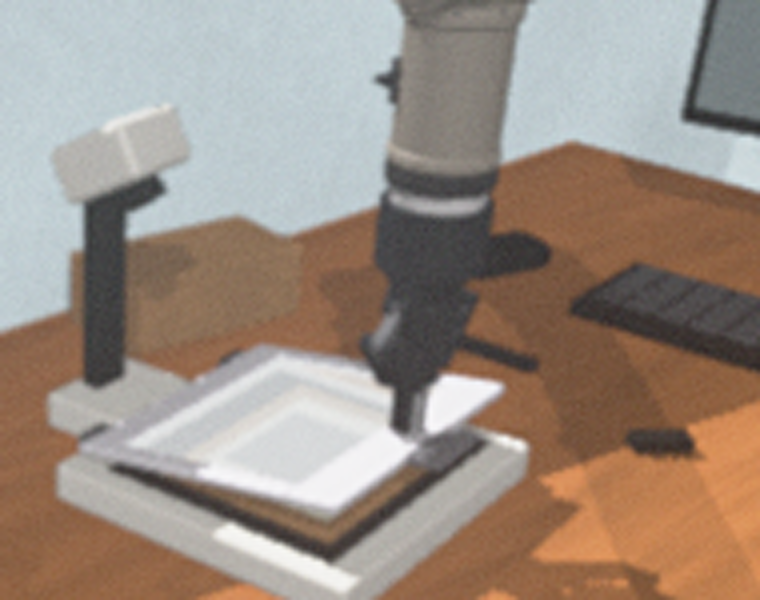

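The side picture shows the holder coming down, with the fingertips on its front bar by the tab at about (410,435) in the crop. I'll keep pressing down to the stop.

>>> {"name": "jog_arm", "arguments": {
  "steps": [
    [[0,0.02,0.04],0],
    [[0,0.03,0.08],0],
    [[0,0.04,0.12],0],
    [[0,0.045,0.15],0],
    [[0,0.05,0.17],0],
    [[0,0.05,0.18],0],
    [[0,0.05,0.18],0]
  ]
}}

```text
time_s: 4.5
ee_pos: [0.47, -0.2134, 0.0458]
orientation: [0.001, 0.759, -0.651, -0.003]
wrist_force: [-9.4, 5.0, 33.4]
width: -0.002
```

>>> {"name": "jog_arm", "arguments": {
  "steps": [
    [[0,0,-0.05],0],
    [[0,0,-0.2],0],
    [[0,0,-0.4],0],
    [[0,0,-0.6],0],
    [[0,0,-0.8],0],
    [[0,0,-0.8],0]
  ]
}}

```text
time_s: 5.1
ee_pos: [0.4742, -0.2151, 0.2112]
orientation: [-0.001, 0.759, -0.651, 0.003]
wrist_force: [1.9, -0.4, -0.5]
width: 0.001
```

```bash
python3 - <<'E'
from h import *
from cell import bot,optics
s=bot.read_state();print(s['ee_pos'],s['wrist_force'])
for n in('side','top'):
    c=optics.camera(n);pickle.dump(c,open(n+'3.pkl','wb'))
    x,y=((290,70),(340,95))[n=='top'];cv2.imwrite(f'pics/{n}3.png',cv2.resize(c['img'][y:y+150,x:x+190],None,fx=4,fy=4,interpolation=cv2.INTER_CUBIC))
c,sn=np.cos(.1537),np.sin(.1537)
S=load('side3')
for y in(.12,-.12):
  for a in(0,.06):
    x=.1181-.225*np.cos(a)+.008*np.sin(a);q=[.5659+c*x-sn*y,-.1989+sn*x+c*y,.038+.225*np.sin(a)+.008*np.cos(a)]
    print(y,a,(proj(S,q)[0]-[290,70])*4)
E
```

```text
[ 0.474194   -0.21509724  0.21121452] [ 1.91765564 -0.36538662 -0.47060561]
0.12 0 [333.77563323 545.82097291]
0.12 0.06 [334.53452825 528.35196883]
-0.12 0 [499.92497394 420.08605862]
-0.12 0.06 [501.57506358 404.27811879]
```

View pics/side3.png

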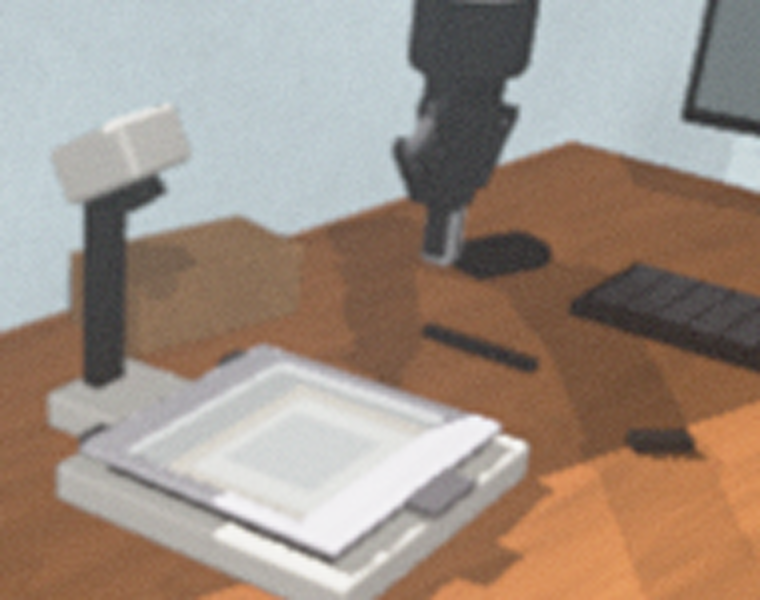

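```bash
python3 - <<'E'
from h import *
S=load('side3')
cv2.imwrite('pics/tip.png',cv2.resize(S['img'][95:140,380:430],None,fx=12,fy=12,interpolation=cv2.INTER_CUBIC))
P=np.array([.474194,-.215097,.211215]);R=qR([-.001,.759,-.651,.003])
for z in(0,-.03):
  for x in(-.0055,.0055,-.0145,.0145):
    for y in(-.011,.011):
      print(z,x,y,((proj(S,P+R@[x,y,z])[0]-[380,95]+.5)*12).round())
E
```

```text
0 -0.0055 -0.011 [183. 472.]
0 -0.0055 0.011 [270. 497.]
0 0.0055 -0.011 [207. 458.]
0 0.0055 0.011 [294. 483.]
0 -0.0145 -0.011 [162. 483.]
0 -0.0145 0.011 [250. 508.]
0 0.0145 -0.011 [227. 447.]
0 0.0145 0.011 [314. 471.]
-0.03 -0.0055 -0.011 [200. 343.]
-0.03 -0.0055 0.011 [289. 367.]
-0.03 0.0055 -0.011 [225. 330.]
-0.03 0.0055 0.011 [314. 353.]
-0.03 -0.0145 -0.011 [180. 354.]
-0.03 -0.0145 0.011 [269. 378.]
-0.03 0.0145 -0.011 [245. 319.]
-0.03 0.0145 0.011 [333. 343.]
```

View pics/tip.png

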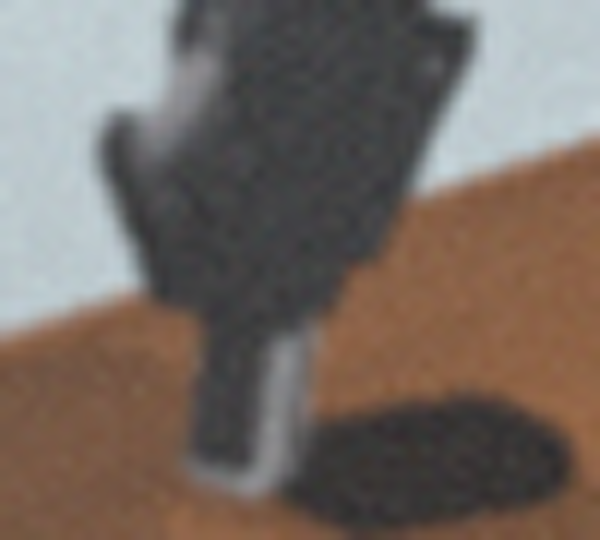

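```bash
python3 - <<'E'
from h import *
T=load('top');S=load('side')
yaw=np.radians(8.9);xc=np.array([np.cos(yaw),np.sin(yaw),0]);yc=np.array([-np.sin(yaw),np.cos(yaw),0])
s35,c35=np.sin(np.radians(35)),np.cos(np.radians(35))
u=c35*xc+s35*np.array([0,0,1]);n=-s35*xc+c35*np.array([0,0,1])
C=np.array([.5792,.1894,.0846]);th=np.linspace(0,2*np.pi,60)
out=[]
for c,x,y in((T,220,130),(S,225,190)):
    k=10;im=cv2.resize(c['img'][y:y+50,x:x+50],None,fx=k,fy=k,interpolation=cv2.INTER_CUBIC)[:,:380];im0=im.copy()
    for r,d,col in((.022,0,(0,0,255)),(.027,0,(0,255,0)),(.016,-.006,(255,0,0))):
        q=proj(c,C+d*n+r*(np.cos(th)[:,None]*u+np.sin(th)[:,None]*yc));q=((q-[x,y]+.5)*k).astype(int)
        cv2.polylines(im,[q[:,None]],True,col,1)
    out.append(im)
cv2.imwrite('pics/rim.png',np.hstack(out))
E
```

```text
(no output)
```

View pics/rim.png

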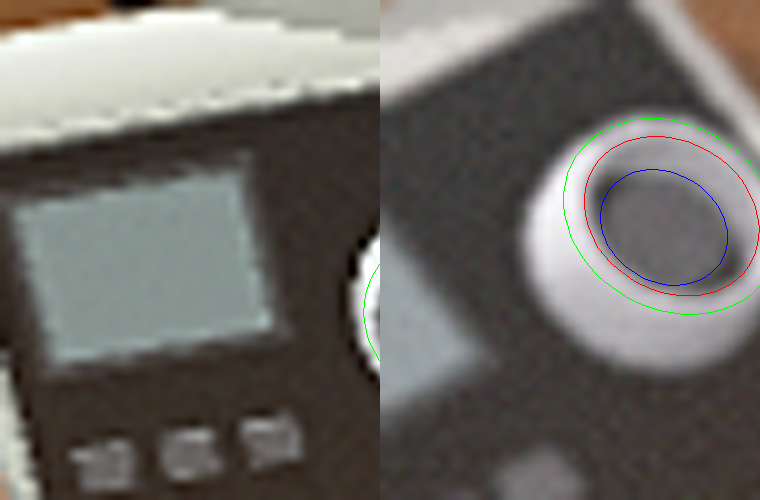

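Shift the top crop so that the collar is inside it.

```bash
python3 - <<'E'
from h import *
T=load('top');S=load('side')
yaw=np.radians(8.9);xc=np.array([np.cos(yaw),np.sin(yaw),0]);yc=np.array([-np.sin(yaw),np.cos(yaw),0])
s35,c35=np.sin(np.radians(35)),np.cos(np.radians(35))
u=c35*xc+s35*np.array([0,0,1]);n=-s35*xc+c35*np.array([0,0,1])
C=np.array([.5792,.1894,.0846]);th=np.linspace(0,2*np.pi,60)
out=[]
for c,x,y in((T,248,145),(S,237,195)):
    k=12;im=cv2.resize(c['img'][y:y+33,x:x+32],None,fx=k,fy=k,interpolation=cv2.INTER_CUBIC)
    for r,d,col in((.022,0,(0,0,255)),(.027,0,(0,255,0)),(.016,-.006,(255,0,0))):
        q=proj(c,C+d*n+r*(np.cos(th)[:,None]*u+np.sin(th)[:,None]*yc));q=((q-[x,y]+.5)*k).astype(int)
        cv2.polylines(im,[q[:,None]],True,col,1)
    out.append(im)
cv2.imwrite('pics/rim2.png',np.hstack(out))
E
```

```text
(no output)
```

View pics/rim2.png

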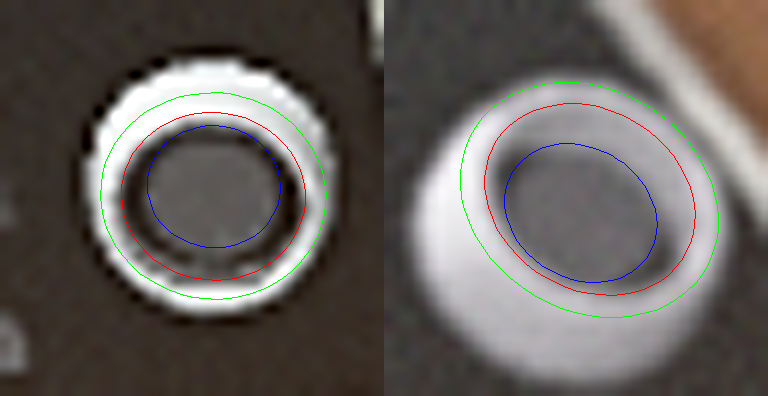

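```bash
cat >> h.py <<'E'
_y=np.radians(8.9);xc=np.array([np.cos(_y),np.sin(_y),0]);yc=np.array([-np.sin(_y),np.cos(_y),0]);ez=np.array([0,0,1.])
s35,c35=np.sin(np.radians(35)),np.cos(np.radians(35))
u=c35*xc+s35*ez;n=-s35*xc+c35*ez
C=np.array([.5782,.1892,.0846])
def key(d): return C+.0027*u-.011*xc-d*n   # d depth below rim (m)
E
python3 - <<'E'
from h import *
from cell import bot
s=bot.read_state();R=qR(s['orientation']);print(np.degrees(np.arctan2(R[1,0],R[0,0])),s['ee_pos'],key(-.08),shifts(s,[key(-.08)]))
E
```

```text
-81.26004490302843 [ 0.4708517  -0.21389404  0.20617994] [0.52418388 0.1807413  0.15168082] [[-1.9092 -0.5644  0.274 ]]
```

>>> {"name": "jog_arm", "arguments": {
  "steps": [
    [[-0.1,0,0],0],
    [[-0.25,0,0],0],
    [[-0.45,-0.1,0],0],
    [[-0.65,-0.2,0],0],
    [[-0.85,-0.3,0],0],
    [[-0.97,-0.35,0],0],
    [[-0.97,-0.35,0],0],
    [[-0.97,-0.35,0],0]
  ]
}}

```text
time_s: 6.0
ee_pos: [0.5093, -0.0115, 0.2044]
orientation: [0.002, 0.759, -0.651, -0.003]
wrist_force: [-0.3, -1.0, -0.4]
width: -0.002
```

```bash
python3 - <<'E'
from h import *
from cell import bot
s=bot.read_state();R=qR(s['orientation']);print(np.degrees(np.arctan2(R[1,0],R[0,0])),s['ee_pos'],key(-.08),shifts(s,[key(-.08)]))
E
```

```text
-81.1794375714998 [ 0.50928284 -0.01147172  0.20440767] [0.52418388 0.1807413  0.15168082] [[-0.9377 -0.223   0.2639]]
```

>>> {"name": "jog_arm", "arguments": {
  "steps": [
    [[-0.1,-0.02,0],0],
    [[-0.25,-0.06,0],0],
    [[-0.45,-0.1,0],0],
    [[-0.65,-0.15,0],0],
    [[-0.83,-0.2,0.05],0],
    [[-0.938,-0.223,0.15],0],
    [[-0.938,-0.223,0.264],0],
    [[-0.938,-0.223,0.264],0],
    [[-0.938,-0.223,0.264],0]
  ]
}}

```text
time_s: 6.9
ee_pos: [0.5241, 0.1785, 0.1509]
orientation: [0.003, 0.758, -0.652, -0.003]
wrist_force: [1.3, 0.1, -0.1]
width: -0.002
```

```bash
python3 - <<'E'
from h import *
from cell import bot
s=bot.read_state();print(s['ee_pos'],s['wrist_force'],s['orientation'])
for d in(-.08,-.04,-.02,-.01,0,.003,.006,.012,.018):print(d,shifts(s,[key(d)]))
E
```

```text
[0.52410042 0.17851443 0.15093844] [ 1.30893775  0.13297404 -0.09664161] [ 0.00340647  0.75845466 -0.65170785 -0.00343521]
-0.08 [[-0.0109 -0.0021 -0.0037]]
-0.04 [[-0.0113 -0.1183  0.159 ]]
-0.02 [[-0.0115 -0.1765  0.2404]]
-0.01 [[-0.0116 -0.2056  0.281 ]]
0 [[-0.0117 -0.2346  0.3217]]
0.003 [[-0.0117 -0.2434  0.3339]]
0.006 [[-0.0117 -0.2521  0.3461]]
0.012 [[-0.0118 -0.2695  0.3705]]
0.018 [[-0.0118 -0.287   0.3949]]
```

>>> {"name": "jog_arm", "arguments": {
  "steps": [
    [[-0.011,-0.04,0.06],0],
    [[-0.011,-0.08,0.11],0],
    [[-0.011,-0.118,0.159],0],
    [[-0.011,-0.15,0.2],0],
    [[-0.012,-0.18,0.245],0],
    [[-0.012,-0.2,0.273],0],
    [[-0.012,-0.2,0.273],0],
    [[-0.012,-0.2,0.273],0],
    [[-0.012,-0.2,0.273],0]
  ]
}}

```text
time_s: 7.8
ee_pos: [0.5628, 0.187, 0.0964]
orientation: [0.003, 0.759, -0.652, -0.003]
wrist_force: [0.9, -0.3, 0.5]
width: -0.0
```

```bash
python3 - <<'E'
from h import *
from cell import bot,optics
s=bot.read_state();print(s['ee_pos'],s['wrist_force'],key(-.012))
o=[]
for n_ in('side','top'):
    c=optics.camera(n_);pickle.dump(c,open(n_+'4.pkl','wb'));c=load(n_+'4')
    x,y=((225,170),(240,135))[n_=='top'];im=cv2.resize(c['img'][y:y+65,x:x+50],None,fx=8,fy=8,interpolation=cv2.INTER_CUBIC)
    q=(proj(c,[s['ee_pos']])[0]-[x,y]+.5)*8;cv2.circle(im,tuple(int(v) for v in q),3,(0,0,255),-1);o.append(im)
cv2.imwrite('pics/k4.png',np.hstack(o))
for d in(-.012,-.006,0,.003,.006,.009,.012,.015,.018):print(d,shifts(s,[key(d)]))
E
```

```text
[0.56277816 0.18701299 0.0963821 ] [ 0.92471936 -0.27949324  0.52006662] [0.56271748 0.1867755  0.09597848]
-0.012 [[0.0011 0.0005 0.002 ]]
-0.006 [[ 0.0011 -0.017   0.0264]]
0 [[ 0.001  -0.0344  0.0509]]
0.003 [[ 0.001  -0.0431  0.0631]]
0.006 [[ 0.001  -0.0518  0.0753]]
0.009 [[ 0.001  -0.0605  0.0875]]
0.012 [[ 0.0009 -0.0693  0.0997]]
0.015 [[ 0.0009 -0.078   0.1119]]
0.018 [[ 0.0009 -0.0867  0.1241]]
```

View pics/k4.png

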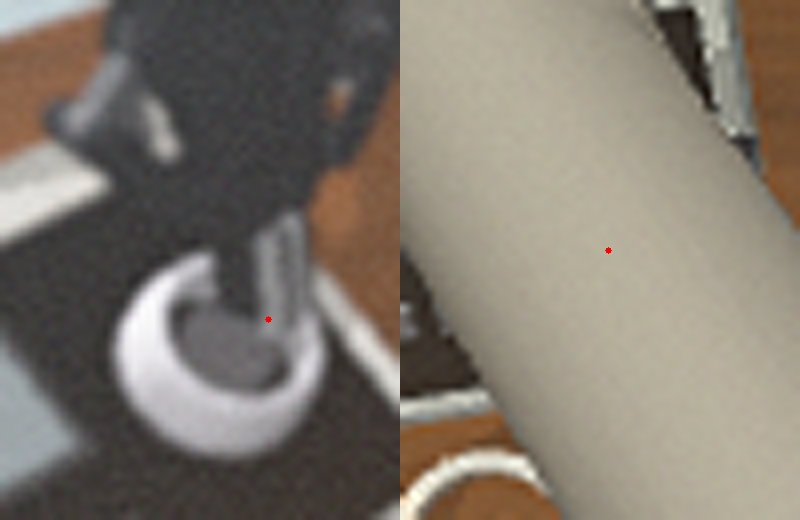

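>>> {"name": "jog_arm", "arguments": {
  "steps": [
    [[0.001,-0.01,0.016],0],
    [[0.001,-0.02,0.031],0],
    [[0.001,-0.034,0.051],0],
    [[0.001,-0.04,0.06],0],
    [[0.001,-0.044,0.064],0],
    [[0.001,-0.044,0.064],0],
    [[0.001,-0.044,0.064],0]
  ]
}}

```text
time_s: 8.6
ee_pos: [0.5714, 0.1881, 0.0835]
orientation: [0.003, 0.759, -0.652, -0.003]
wrist_force: [0.4, 0.7, -0.1]
width: -0.003
```

```bash
python3 - <<'E'
from h import *
from cell import bot
s=bot.read_state();print(s['ee_pos'],s['wrist_force'],((key(0)-s['ee_pos'])@n,(key(0)-s['ee_pos'])@u,(key(0)-s['ee_pos'])@yc))
for d in(.003,.005,.006,.007,.008,.009,.010,.011,.012,.013,.014,.016,.018,.02):print(d,shifts(s,[key(d)]))
E
```

```text
[0.57139455 0.18810627 0.08354766] [ 0.43997917  0.66653235 -0.11789982] (np.float64(0.0032178635996909346), np.float64(-6.08911669854394e-05), np.float64(2.7686506961706842e-05))
0.003 [[-0.0001  0.0009 -0.0007]]
0.005 [[-0.0002 -0.0049  0.0074]]
0.006 [[-0.0002 -0.0078  0.0115]]
0.007 [[-0.0002 -0.0107  0.0156]]
0.008 [[-0.0002 -0.0136  0.0196]]
0.009 [[-0.0002 -0.0165  0.0237]]
0.01 [[-0.0002 -0.0194  0.0278]]
0.011 [[-0.0002 -0.0224  0.0319]]
0.012 [[-0.0002 -0.0253  0.0359]]
0.013 [[-0.0002 -0.0282  0.04  ]]
0.014 [[-0.0002 -0.0311  0.0441]]
0.016 [[-0.0002 -0.0369  0.0522]]
0.018 [[-0.0003 -0.0427  0.0603]]
0.02 [[-0.0003 -0.0485  0.0685]]
```

>>> {"name": "jog_arm", "arguments": {
  "steps": [
    [[0,-0.005,0.007],0],
    [[0,-0.008,0.0115],0],
    [[0,-0.011,0.0156],0],
    [[0,-0.0136,0.0196],0],
    [[0,-0.0136,0.0196],0],
    [[0,-0.0136,0.0196],0]
  ]
}}

```text
time_s: 9.2
ee_pos: [0.574, 0.1885, 0.0797]
orientation: [0.003, 0.759, -0.652, -0.003]
wrist_force: [-1.6, -0.3, 2.4]
width: -0.0
```

```bash
cat > chk.py <<'E'
from h import *
from cell import bot
s=bot.read_state();e=key(0)-s['ee_pos'];print('t',s['time_s'],'d,u,y mm',(e@n*1e3).round(2),(-e@u*1e3).round(2),(-e@yc*1e3).round(2),'F n,u,y',(s['wrist_force']@n).round(1),(s['wrist_force']@u).round(1),(s['wrist_force']@yc).round(1))
E
python3 chk.py
```

```text
t 9.2 d,u,y mm 7.91 0.06 -0.01 F n,u,y 2.9 0.0 0.0
```

>>> {"name": "jog_arm", "arguments": {
  "steps": [
    [[0,-0.003,0.004],0],
    [[0,-0.006,0.008],0],
    [[0,-0.009,0.0125],0],
    [[0,-0.009,0.0125],0],
    [[0,-0.009,0.0125],0]
  ]
}}

```text
time_s: 9.7
ee_pos: [0.5753, 0.1888, 0.0778]
orientation: [0.004, 0.759, -0.652, -0.003]
wrist_force: [-3.8, -1.3, 7.2]
width: -0.0
```

```bash
python3 chk.py;python3 chk.py
```

```text
t 9.7 d,u,y mm 10.17 0.04 0.03 F n,u,y 8.1 0.9 -0.7
t 9.7 d,u,y mm 10.17 0.04 0.03 F n,u,y 8.1 0.9 -0.7
```

>>> {"name": "jog_arm", "arguments": {
  "steps": [
    [[0,0,0],0],
    [[0,0,0],0],
    [[0,0,0],0],
    [[0,0,0],0]
  ]
}}

```text
time_s: 10.1
ee_pos: [0.575, 0.1887, 0.0783]
orientation: [0.004, 0.759, -0.652, -0.004]
wrist_force: [-4.0, -0.6, 6.9]
width: -0.002
```

```bash
python3 chk.py
```

```text
t 10.1 d,u,y mm 9.59 0.04 0.01 F n,u,y 8.0 0.7 0.1
```

>>> {"name": "jog_arm", "arguments": {
  "steps": [
    [[0,0,0],0],
    [[0,0,0],0],
    [[0,0,0],0],
    [[0,0,0],0],
    [[0,0,0],0],
    [[0,0,0],0],
    [[0,0,0],0],
    [[0,0,0],0],
    [[0,0,0],0],
    [[0,0,0],0],
    [[0,0,0],0],
    [[0,0,0],0]
  ]
}}

```text
time_s: 11.3
ee_pos: [0.5749, 0.1887, 0.0784]
orientation: [0.004, 0.759, -0.652, -0.004]
wrist_force: [-3.0, -0.8, 5.2]
width: -0.002
```

```bash
python3 chk.py
```

```text
t 11.3 d,u,y mm 9.5 0.06 0.02 F n,u,y 6.0 0.4 -0.3
```

>>> {"name": "jog_arm", "arguments": {
  "steps": [
    [[0,-0.003,0.004],0],
    [[0,-0.006,0.008],0],
    [[0,-0.009,0.012],0],
    [[0,-0.009,0.012],0]
  ]
}}

```text
time_s: 11.7
ee_pos: [0.5763, 0.1889, 0.0764]
orientation: [0.005, 0.759, -0.652, -0.004]
wrist_force: [-4.9, -1.8, 8.2]
width: -0.002
```

```bash
python3 chk.py
```

```text
t 11.7 d,u,y mm 11.94 0.08 0.04 F n,u,y 9.6 0.5 -1.0
```

The force is 9.6 N after another 2.4 mm, so the second stage is moving. I'll carry on to the hard stop.

>>> {"name": "jog_arm", "arguments": {
  "steps": [
    [[0,-0.004,0.006],0],
    [[0,-0.008,0.011],0],
    [[0,-0.012,0.017],0],
    [[0,-0.0145,0.0205],0],
    [[0,-0.0145,0.0205],0],
    [[0,-0.0145,0.0205],0]
  ]
}}

```text
time_s: 12.3
ee_pos: [0.5785, 0.1893, 0.0733]
orientation: [0.005, 0.758, -0.652, -0.004]
wrist_force: [-5.5, -1.7, 11.8]
width: 0.0
```

```bash
python3 chk.py
```

```text
t 12.3 d,u,y mm 15.78 0.06 0.06 F n,u,y 12.9 2.1 -0.8
```

>>> {"name": "jog_arm", "arguments": {
  "steps": [
    [[0,-0.003,0.004],0],
    [[0,-0.005,0.007],0],
    [[0,-0.005,0.007],0],
    [[0,-0.005,0.007],0]
  ]
}}

```text
time_s: 12.7
ee_pos: [0.5785, 0.1893, 0.0732]
orientation: [0.006, 0.758, -0.652, -0.004]
wrist_force: [-7.3, -2.9, 14.2]
width: 0.001
```

```bash
python3 chk.py
```

```text
t 12.7 d,u,y mm 15.86 0.02 0.09 F n,u,y 16.0 1.9 -1.7
```

The tip stopped at 15.9 mm and the force rose to 16 N without further travel, so it's on the hard stop. Now I back out along the axis.

>>> {"name": "jog_arm", "arguments": {
  "steps": [
    [[0,0.015,-0.02],0],
    [[0,0.035,-0.05],0],
    [[0,0.058,-0.08],0],
    [[0,0.1,-0.14],0],
    [[0,0.16,-0.23],0],
    [[0,0.25,-0.36],0],
    [[0,0.4,-0.56],0],
    [[0,0.5,-0.7],0],
    [[0,0.5,-0.7],0],
    [[0,0.5,-0.7],0]
  ]
}}

```text
time_s: 13.7
ee_pos: [0.482, 0.1749, 0.2157]
orientation: [0.005, 0.758, -0.652, -0.003]
wrist_force: [0.9, 0.5, 0.1]
width: -0.003
```

```bash
python3 - <<'E'
from h import *
from cell import bot,optics
s=bot.read_state();print(s['ee_pos'],s['wrist_force'],s['qvel'].round(3))
for n_ in('side','top'):
    c=optics.camera(n_);pickle.dump(c,open(n_+'5.pkl','wb'))
    cv2.imwrite(f'pics/{n_}5.png',c['img'])
c=load('side5')['img'][185:265,165:295];d=load('side')['img'][185:265,165:295]
cv2.imwrite('pics/c5.png',cv2.resize(np.vstack([d[:50],c[:50]]),None,fx=6,fy=6,interpolation=cv2.INTER_CUBIC)[:600])
E
```

```text
[0.48202674 0.17490019 0.21571349] [0.85593998 0.54643827 0.06512166] [-0.001  0.045  0.013  0.011  0.005 -0.001  0.   ]
```

View pics/side5.png

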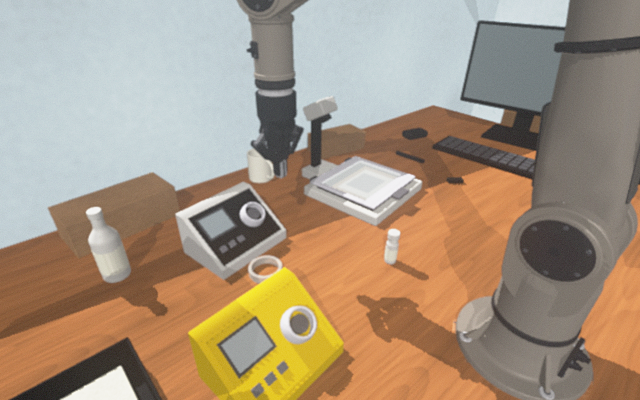

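View pics/c5.png

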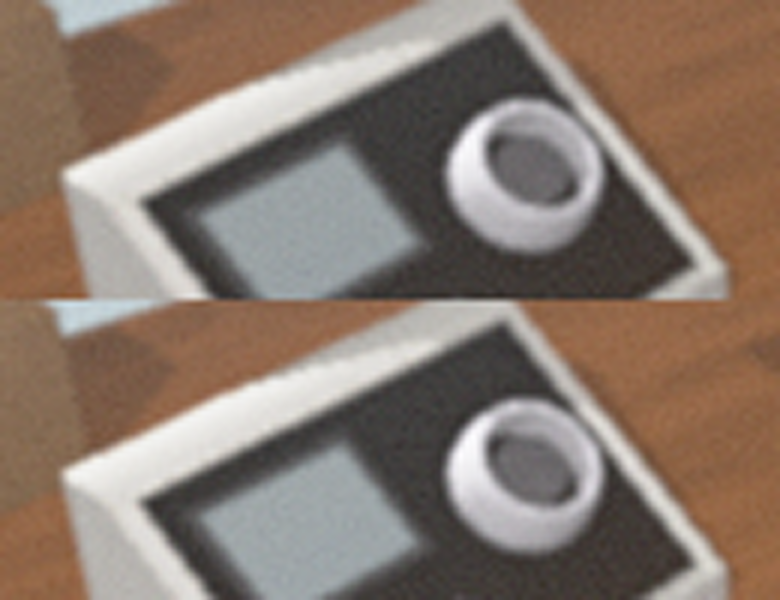

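View pics/top5.png

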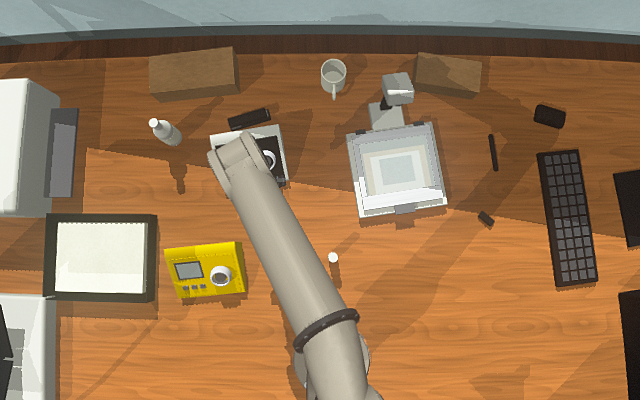

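```bash
python3 -c "
from cell import bot
print(bot.hand_in())"
```

```text
the job is handed in; nothing more can be done
None
```

I lowered the page-holder flat over the print, took the picture with the release key, and handed the job in at about 14 s. No verdict is reported, so these are my own readings:

- **Page-holder:** I followed its arc down with the shut fingertips on the front bar, until it met its stop at about 33 N with the tip at z = 0.046 m. The side picture afterwards shows its corners within about 1 px of where they should be when flat.
- **Halfway press:** I held the key at its halfway stop for about 1.6 s at 6 to 8 N, inside the 3.5 to 9 N resting range.
- **Full press:** The force rose from 9.6 N to 13 N over the second stage. It then went to 16 N with no further travel, which is the hard stop.
- **Release:** I backed the tool clear, and the wrist force returned to about zero. The key looks the same as before the press. The tape roll looks unmoved in the side picture, and so does the stapler in the top one. The arm hid the tape roll in the last top picture, so I saw it only from the side.

One disagreement: the halfway stop came about 2 mm higher than I had measured from the pictures. I judged the key's position by force rather than by that estimate.

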